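# Level the sprung ware stand and hold it seated

## Task

Take the crank handle of the levelling handwheel and press that end of the ware board down against its spring until the screw foot stands on the base plate; then wind the handwheel until the bubble of the spirit level sits centred between its two marks. Keep pressing: finish while still holding the handle and pushing the board down, foot seated and bubble centred, so that the screw can be locked. Leave the bowl, jar and stilt beside the stand alone.

Things in the scene. Friction and masses are not known exactly. Their poses are not given: they have to be found in the camera images.
- stand: Fixed levelling stand: dark steel base plate 170 x 370 x 12 mm on the table, origin at the centre of its underside. At its +y end (y = +150 mm, z = 50 mm) is the hinge of the board; the handwheel is over its -y end (screw axis at x = 0, y = -120 mm).
- board (a joint): Tilt (rad) of the plywood ware board (148 x 350 x 18 mm, top 68 mm above the table when level) about its hinge, 270 mm from the screw axis; 0 = level, positive = handwheel end up. Let go, a spring lifts it to about 0.1, the screw foot hanging 11 to 18 mm above its plate. Keeping the foot on the plate takes about 4 N down at the handwheel with the board high, 8 N when level; 15 N is plenty.
- handwheel (a joint): Angle of the levelling handwheel (rad), growing clockwise seen from above. 0: board level with its foot on the plate. Clockwise runs the foot down out of the board, 8 mm a turn, and so raises the seated board; anticlockwise lowers it. It starts at 7.3 to 11.8: the seated board is too high by 1.2 to 1.9 turns. It stays where it is left; 2 to 3 N at the handle turns it.
- wheel_axis (a point): Centre of the top of the handwheel's hub nut, on the turning axis. The wheel is an aluminium ring 102 mm over the rim with three spokes; the rim's top lies 8 mm below this point, the nut is the highest part of the wheel apart from the handle.
- crank_top (a point): Centre of the top of the upright wooden crank handle: 17 mm diameter (19 mm bead near the top), 44 mm tall, 34 mm from the wheel's axis on its upper face. It spins freely on its pin, so it can be gripped from above and carried round the axis without turning the hand. With the board level its top is 135 mm above the table.
- foot: Steel screw foot, a rod of 10 mm diameter below the handwheel, pointing down from the board; origin at its lower end. It does not turn, only runs up and down in the board.
- foot_plate: Round steel pad, 44 mm diameter, 4 mm thick, on the base plate under the foot; origin at the centre of its underside, 12 mm above the table.
- bubble (a joint): Place of the bubble in the spirit level along the board (m): 0 = centred between the marks, positive = towards the handwheel end, which is the high end. It moves 0.4 m per rad of board tilt.
- level_mid (a point): Middle of the spirit level, halfway between its two marks, at the top of the glass: aluminium block 44 x 150 x 18 mm on the middle of the board, lengthwise along it, with a dark trough and two thin cross marks 26 mm apart inside.
- bubble_mid (a point): Middle of the bubble, a pale oblong 20 mm long and 16 mm wide in the spirit level.
- bowl: Bystander: dark glazed tea bowl, 118 mm across, 77 mm high, on the table on the robot's side of the stand; origin at the centre of its underside.
- jar: Bystander: small closed jar, 50 mm across, 66 mm high, on the table on the robot's side of the stand; origin at the centre of its underside.
- stilt: Bystander: small three-armed kiln stilt, 47 mm across, 15 mm high, on the table on the far side of the stand; origin at the centre of its underside.
- crank: The same crank handle; origin at its lower end, 44 mm below its top, z axis along it.

How it is judged:
On the way:
1. the board is pressed down by the handle until the foot stands on the plate, before it is levelled (contact force between foot and foot_plate above 0.5 N and contact force between the fingers and crank above 1 N and value of joint bubble above 0.008 m), for 0.1 s.
At the end, for the whole second after the job is handed in: The bubble is within 3 mm of the middle (its whole length between the marks), the foot presses on the foot plate with more than 0.5 N, the fingers are still on the crank handle with more than 1 N, and the handwheel is still; all this lasts through the final second with the arm holding (value of joint bubble between -0.003 and 0.003 m and contact force between foot and foot_plate above 0.5 N and contact force between the fingers and crank above 1 N and velocity of joint handwheel between -0.1 and 0.1 rad/s); the arm keeps its last pose, push and grip.
It fails at once if the bowl is moved by more than 20 mm (distance of bowl from where it was at the start of the episode above 0.02 m).
It fails at once if the jar is moved by more than 20 mm (distance of jar from where it was at the start of the episode above 0.02 m).
It fails at once if the stilt is moved by more than 20 mm (distance of stilt from where it was at the start of the episode above 0.02 m).
It also fails if it takes over 56 s, if anything falls off the work surface, if the arm or the gripper's body presses on something with over 40 N, if the wrist force passes 120 N, or if a joint passes its speed limit or range.

## Robot

A 6-joint arm with a two-finger parallel gripper is mounted at the origin on the work surface; the furniture and walls round the work are solid. World frame = base frame: x ahead of the robot, y to its left, z up, the work surface at z = 0. Lengths are in m, angles in rad, forces in N, time in s.
With the tool pointing down it reaches from about 0.3 to 0.875 m from the base axis. Payload 6.4 kg.
Tool frame: the origin (TCP) lies midway between the tips of the shut fingers; the grasp point (between the pads) lies 19 mm behind it (ctrl.tcp_to_grasp is the distance from the TCP to the grasp point, in m); z points along the fingers, y is the direction in which the jaws open and shut (so a half turn about z gives the same grasp; the last joint's range is limited). The gripper opens to 85 mm and grips with 20 to 120 N. Pads are 22 mm wide; open, the fingers measure 114 mm over their backs; the gripper's body (76 mm by 85 mm) begins 54 mm behind the grasp point. The pads swing forward as they close: fully open they stand 13 mm farther back than shut.
Start: joints at [1.086, 0.181, 1.607, -0, 1.354, -0.206], TCP at [0.158, 0.553, 0.231] pointing down, gripper open.
Joint ranges: [-2.99, 2.99], [-0.89, 2.07], [0.3, 2.58], [-1.14, 4.28], [0, 2.63], [-3.12, 3.12]. Speed limits (rad/s): [2.57, 2.57, 3.01, 3.14, 3.14, 3.14].

## Interface

Orientations are given as a unit quaternion [w, x, y, z].
In Python, from bench import monitor, imaging, order, spotter, ctrl gives the robot as it stands.
- The arm moves only by the shell command python3 -m pendant 'ROWS'. ROWS is JSON, a list that holds one entry, the list of rows, each a list of 5 numbers: the shift along the world's x, y, z in mm, then the turn about the world's z in degrees, then the finger opening in mm, from 0 to 85.4. A call has 1 to 8 rows; each row shifts and turns the commanded pose from where the row before left it; what a row does not reach is not made up. A row lasts 1/8 s, in which the tool goes at most 62.5 mm and 10.7 degrees, less where a joint would pass 70% of its speed; a pose out of reach is approached as far as the arm can. A call with a gripper value outside its range is refused whole. The fingers move at their own pace and stop on an object; the grip force is fixed at half the most. Time passes only in rows, so rows that do not move let the fingers close. It gives the time, the measured TCP pose, the force and the opening at its end, in the units of the state.
- monitor.get_obs(): the state, without advancing time (a new reading comes with each control period).
- imaging.camera(name): name is "side" or "top" or "wrist"; returns a dict with "img" (420x560x3 uint8, red, green, blue), "vfov" (degrees; the focal length in pixels is half the picture's height over the tangent of half this angle, whatever the lens; pixels are square), "cx", "cy" (the principal point, pixels), "distortion" ([k1, k2, p1, p2, k3] as OpenCV has them; the pictures are not rectified), "origin" and "orientation" of the camera in the world. Camera axes: x right, y down, z forward; pixel columns grow to the right and rows downward; lengths in m; the calibration is good to about 2 mm. A picture is of the moment at which its call begins. There is no depth.
- order.hand_in(): hands the job in, once; it reports no verdict.
Trained networks look in the newest picture that a camera, given by its name, has taken for a name from the list of things; names that differ only in an ending like _2 or _b are one class to them, and where a whole thing is asked for, a point or a joint stands for the part that bears it (a point fixed in the world has none). Each returns a list of dicts, best first, with "confidence" (0 to 1); they miss things now and then, are a little off and sometimes report something else, mostly with a low value. They report only what shows in the picture. A call takes as long as a camera call.
- spotter.recognise(camera, thing): "at" ([x, y, z] in m, in the coordinates of the camera as it stood for that picture, good to about 4 mm: the middle of the surface that is visible of it).
- spotter.tip_of(camera, thing): "at" ([x, y, z] in m, in the coordinates of the camera as it stood for that picture, good to about 4 mm: a listed point, or the origin of a listed thing).
The state is a dict: "time_s": time; "q": joint angles; "dq": joint speeds; "joint_efforts": joint torques, N m; "eef_pos": TCP position; "eef_rot": TCP orientation; "wrist_force": force on the tool from outside, world axes, zero at the start; "torque": the same for the moment, N m; "opening": opening from 0.0 (shut) to 1.0 (fully open).
Only numpy, scipy, OpenCV 4.12 (cv2) and the standard library are available. Lean on these libraries where they do the work, as an engineer would, in place of code of your own. Each camera call takes 0.05 s, during which the arm holds its last target. There are 200 camera calls.

## Working session

There is one attempt and no reset: what is moved stays moved. The work goes in short steps, Python scripts to look and compute and a shell command to move; the robot and the scene stay as the last step left them, time stands still between calls to the robot, and variables do not carry over. Pictures are saved under pics/ and viewed, about 8 in all and at most 12, crops included, and the job is handed in when it is done.

```bash
mkdir -p pics; cat > h.py <<'E'
from bench import monitor, imaging, order, spotter, ctrl
import numpy as np, cv2
from scipy.spatial.transform import Rotation as R
def pose(c):
    q=c["orientation"]; return np.array(c["origin"]), R.from_quat([q[1],q[2],q[3],q[0]]).as_matrix()
def find(cam,thing,c,f="tip_of"):
    o,M=pose(c); return [(np.round(o+M@np.array(d["at"]),4).tolist(),round(d["confidence"],2)) for d in getattr(spotter,f)(cam,thing)[:2]]
def save(c,n): cv2.imwrite("pics/"+n,cv2.cvtColor(c["img"],cv2.COLOR_RGB2BGR))
E
python3 - <<'E'
from h import *
for cam in("side","top"):
    c=imaging.camera(cam); save(c,cam+"0.png"); print(cam,c["origin"],c["vfov"],c["distortion"])
    for t in("stand","wheel_axis","crank_top","foot","foot_plate","level_mid","bubble_mid","bowl","jar","stilt"): print(t,find(cam,t,c))
o=monitor.get_obs(); print(o["eef_pos"],o["eef_rot"],o["time_s"],o["wrist_force"],ctrl.tcp_to_grasp)
E
```

```text
side [0.55228865 0.94256376 0.86948395] 44.67682621207969 [-0.13560383  0.          0.          0.          0.        ]
stand [([0.5724, 0.1851, 0.0018], 0.72), ([0.6043, 0.0451, 0.1647], 0.22)]
wheel_axis [([0.5978, 0.0704, 0.1229], 0.62), ([0.5701, 0.1855, 0.1101], 0.45)]
crank_top [([0.6044, 0.0472, 0.1666], 0.67), ([0.3867, 0.1799, -0.0059], 0.54)]
foot []
foot_plate [([0.5527, 0.2197, 0.1042], 0.72)]
level_mid [([0.5524, 0.2224, 0.1012], 0.86)]
bubble_mid [([0.5694, 0.1831, 0.1077], 0.57)]
bowl [([0.39, 0.1832, -0.0035], 0.64)]
jar [([0.4352, 0.0977, -0.0007], 0.7)]
stilt [([0.438, 0.0951, -0.0022], 0.51), ([0.6599, 0.2988, -0.0025], 0.4)]
top [0.38645684 0.14399659 1.27241887] 42.24404142596623 [0.0249584 0.        0.        0.        0.       ]
stand [([0.573, 0.1808, -0.0036], 0.92)]
wheel_axis [([0.6027, 0.069, 0.1241], 0.78)]
crank_top [([0.6089, 0.0434, 0.1647], 0.57)]
foot [([0.604, 0.0696, 0.1244], 0.68)]
foot_plate []
level_mid [([0.5552, 0.222, 0.1045], 0.79)]
bubble_mid [([0.5658, 0.1843, 0.1049], 0.4)]
bowl [([0.3922, 0.1762, 0.0012], 0.95)]
jar [([0.4374, 0.0945, -0.0036], 0.95)]
stilt [([0.6617, 0.291, -0.0068], 0.6)]
[0.15823998 0.5528219  0.23130617] [2.23442293e-05 1.38941406e-01 9.90300603e-01 2.08571435e-05] 1.1 [-0.49750268  0.21166687  0.3630811 ] 0.0187
```

View pics/side0.png

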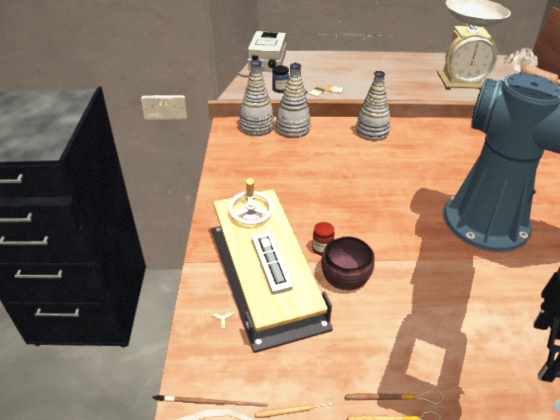

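View pics/top0.png

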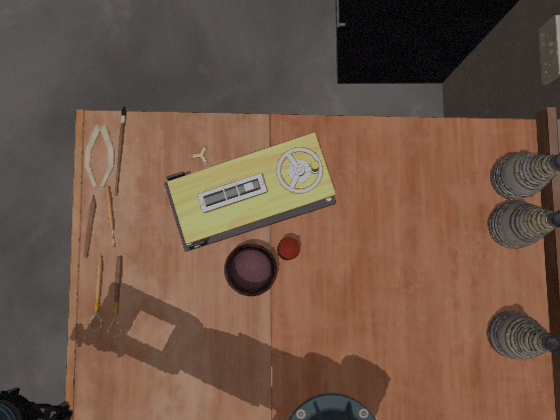

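The side picture shows the handle at (250,187), the hub at (250,208) and the level at (272,262). The top picture shows the handle at (315,167), the hub at (300,170) and the bubble at (248,187). The networks agree with both, and put the stand yaw at about 17°. I want the jaws along the board's x, so the handle can tilt between the pads. That means turning by about -57°.

```bash
python3 -m pendant '[[[32,-36,0,-7.1,85],[32,-36,0,-7.1,85],[32,-36,0,-7.1,85],[32,-36,0,-7.1,85],[32,-36,0,-7.1,85],[32,-36,0,-7.1,85],[32,-36,0,-7.2,85],[32,-36,0,-7.2,85]]]' && python3 -m pendant '[[[32,-36,0,0,85],[32,-36,0,0,85],[32,-36,0,0,85],[32,-36,0,0,85],[32,-36,0,0,85],[32,-36,0,0,85],[0,0,0,0,85],[0,0,0,0,85]]]'
python3 - <<'E'
from h import *
for cam in("wrist","top","side"):
  c=imaging.camera(cam); save(c,cam+"1.png")
  for t in("wheel_axis","crank_top","level_mid","bubble_mid"): print(cam,t,find(cam,t,c))
o=monitor.get_obs(); print(o["eef_pos"],R.from_quat(np.roll(o["eef_rot"],-1)).as_matrix()[:,1],o["wrist_force"])
E
```

```text
time_s: 2.1
eef_pos: [0.4152, 0.2635, 0.2315]
eef_rot: [0.0, 0.596, 0.803, 0.0]
wrist_force: [0.4, 0.2, 0.2]
opening: 0.996
time_s: 3.1
eef_pos: [0.6058, 0.049, 0.2309]
eef_rot: [-0.001, 0.595, 0.804, -0.0]
wrist_force: [-0.0, 0.7, -0.3]
opening: 0.996
wrist wheel_axis [([0.6035, 0.0768, 0.1224], 0.92)]
wrist crank_top [([0.6055, 0.0433, 0.1618], 0.67)]
wrist level_mid []
wrist bubble_mid [([0.5672, 0.1794, 0.1081], 0.81)]
top wheel_axis [([0.6019, 0.0713, 0.1239], 0.63)]
top crank_top [([0.6096, 0.0438, 0.162], 0.56)]
top level_mid [([0.5556, 0.22, 0.1021], 0.7), ([0.5697, 0.1818, 0.1045], 0.41)]
top bubble_mid [([0.5681, 0.182, 0.1053], 0.52)]
side wheel_axis [([0.6007, 0.0726, 0.1255], 0.67)]
side crank_top [([0.6078, 0.0401, 0.1173], 0.68), ([0.602, 0.0462, 0.1665], 0.63)]
side level_mid [([0.555, 0.22, 0.1029], 0.69), ([0.3911, 0.1833, -0.0017], 0.42)]
side bubble_mid [([0.5707, 0.1812, 0.1092], 0.57)]
[0.60623919 0.04879745 0.2312833 ] [ 9.56181599e-01  2.92774230e-01 -2.95704866e-06] [ 5.46409065e-01 -7.92485357e-01  9.22565670e-05]
```

```bash
python3 -m pendant '[[[0,-5,-20,0,85],[0,0,-30,0,85],[0,0,-30,0,85],[0,0,-19,0,60],[0,0,0,0,30],[0,0,0,0,0],[0,0,0,0,0],[0,0,0,0,0]]]' && python3 -m pendant '[[[0,0,0,0,0],[0,0,0,0,0]]]'
python3 - <<'E'
from h import *
c=imaging.camera("wrist"); save(c,"w2.png"); c=imaging.camera("side"); 
cv2.imwrite("pics/s2.png",cv2.resize(cv2.cvtColor(c["img"],cv2.COLOR_RGB2BGR)[120:320,180:380],(800,800)[:2] if 0 else (600,600)))
print(monitor.get_obs()["wrist_force"])
E
```

```text
time_s: 4.85
eef_pos: [0.6071, 0.0435, 0.1335]
eef_rot: [0.001, 0.595, 0.804, 0.0]
wrist_force: [0.8, -1.0, 0.2]
opening: 0.184
time_s: 5.1
eef_pos: [0.6071, 0.0434, 0.133]
eef_rot: [0.001, 0.595, 0.804, 0.0]
wrist_force: [1.4, -3.3, 1.5]
opening: 0.183
[ 2.03400066 -3.71966982  1.13086501]
```

View pics/s2.png

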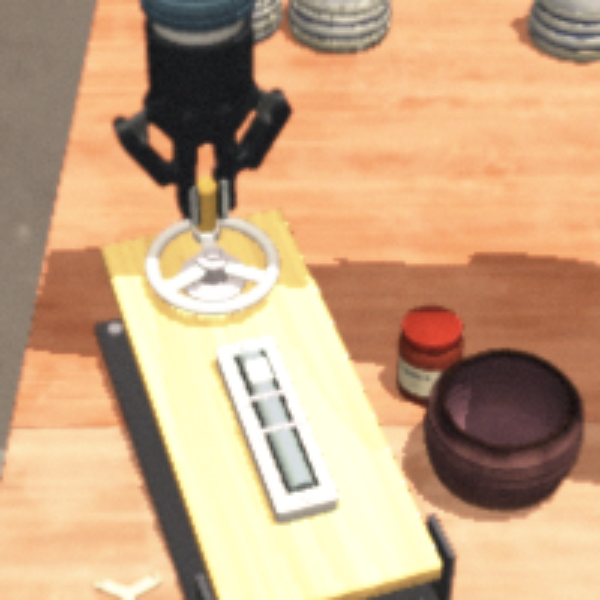

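View pics/w2.png

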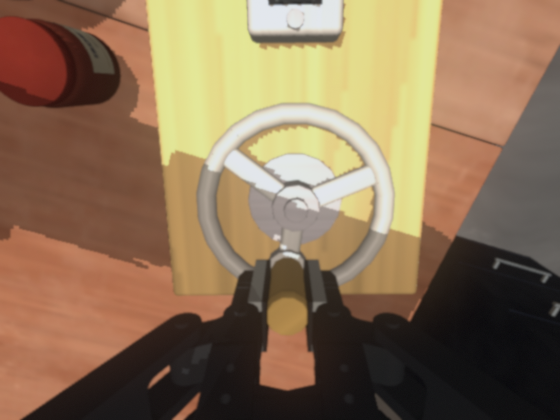

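The s2 picture shows the handle at (207,200) between the two fingers, and w2 shows it centred in the pads at (288,290). Both show nothing else touched. Next I press down, following the hinge arc.

```bash
python3 -m pendant '[[[0.3,-1,-3,0,0],[0.3,-1,-3,0,0],[0,0,0,0,0]]]'; python3 -m pendant '[[[0.3,-1,-3,0,0],[0,0,0,0,0]]]';python3 -m pendant '[[[0.3,-1,-2,0,0],[0,0,0,0,0]]]'; python3 -m pendant '[[[0,-1,-2,0,0],[0,0,0,0,0]]]'
```

```text
time_s: 5.58
eef_pos: [0.6071, 0.0412, 0.1262]
eef_rot: [0.0, 0.595, 0.804, -0.0]
wrist_force: [2.3, -4.6, 4.5]
opening: 0.182
time_s: 5.82
eef_pos: [0.6073, 0.0402, 0.1232]
eef_rot: [0.0, 0.595, 0.804, -0.0]
wrist_force: [1.1, -5.4, 5.4]
opening: 0.185
time_s: 6.08
eef_pos: [0.6075, 0.0396, 0.1212]
eef_rot: [0.0, 0.595, 0.804, -0.0]
wrist_force: [1.1, -3.9, 4.9]
opening: 0.181
time_s: 6.32
eef_pos: [0.6076, 0.0389, 0.1194]
eef_rot: [0.0, 0.595, 0.804, 0.0]
wrist_force: [2.2, -2.9, 5.3]
opening: 0.182
```

```bash
for i in 1 2 3; do python3 -m pendant '[[[0.2,-0.7,-1.5,0,0],[0,0,0,0,0]]]' | grep -E "pos|force"; done
```

```text
eef_pos: [0.6077, 0.0384, 0.1179]
wrist_force: [1.9, -2.0, 5.7]
eef_pos: [0.6078, 0.0379, 0.1163]
wrist_force: [1.6, -1.8, 4.7]
eef_pos: [0.6079, 0.0376, 0.1153]
wrist_force: [-0.2, 0.2, 7.8]
```

```bash
for i in 1 2; do python3 -m pendant '[[[0,0,-1.2,0,0],[0,0,0,0,0]]]' | grep -E "pos|force"; done
python3 - <<'E'
from h import *
for cam in("wrist","top","side"):
  c=imaging.camera(cam); save(c,cam+"3.png")
  for t in("wheel_axis","crank_top","level_mid","bubble_mid","foot"): print(cam,t,find(cam,t,c))
E
```

```text
eef_pos: [0.6084, 0.0375, 0.115]
wrist_force: [-0.9, -0.2, 12.3]
eef_pos: [0.6092, 0.0375, 0.1148]
wrist_force: [-1.2, -0.1, 16.2]
wrist wheel_axis [([0.6061, 0.0742, 0.1049], 0.58), ([0.6114, 0.0333, 0.0991], 0.25)]
wrist crank_top [([0.6133, 0.0372, 0.1441], 0.67)]
wrist level_mid [([0.4327, 0.0957, -0.0022], 0.16)]
wrist bubble_mid []
wrist foot []
top wheel_axis [([0.6011, 0.0659, 0.1078], 0.7)]
top crank_top [([0.3899, 0.1759, -0.0019], 0.47)]
top level_mid [([0.5581, 0.2174, 0.0981], 0.63)]
top bubble_mid [([0.5581, 0.2045, 0.0986], 0.45)]
top foot []
side wheel_axis [([0.6028, 0.0686, 0.1054], 0.82)]
side crank_top [([0.6088, 0.0397, 0.1482], 0.61)]
side level_mid [([0.5582, 0.2133, 0.0962], 0.7), ([0.3916, 0.1807, -0.0035], 0.43)]
side bubble_mid [([0.563, 0.2023, 0.0996], 0.6)]
side foot [([0.4349, 0.0965, -0.0003], 0.67), ([0.6113, 0.0414, 0.1458], 0.51)]
```

Seated: the z reading stalled at 0.115 while the force rose to 16 N. The bubble is about 14 mm off, so the tilt is about 0.036 and the wheel needs roughly 7.5 to 8 rad. The crank top height (146 mm against 135 mm when level) agrees. Next I work out the circle for anticlockwise winding.

```bash
cat > plan.py <<'E'
import numpy as np
def path(a,w):  # a handle angle rad world, w wheel angle remaining
    th=w*0.008/(2*np.pi)/0.27; m=np.radians(-73)
    r=34; ax=np.array([np.cos(m),np.sin(m)])
    c=np.array([603,71])-ax*(th-0.036)*70
    p=c+r*np.array([np.cos(a),np.sin(a)])
    return np.r_[p, th*(270+r*np.cos(a-m))]
def rows(a0,w0,deg,n):
    s=[path(a0+np.radians(deg*i),w0-np.radians(deg*i)) for i in range(n+1)]
    return np.round(np.diff(np.round(s,1),axis=0),1).tolist()
E
python3 -c "
from plan import *
r=rows(np.radians(-79.5),7.7,15,32)
for i in range(0,32,8): print(r[i:i+8])"
```

```text
[[8.5, 2.7, -0.3], [7.4, 4.7, -0.5], [6.0, 6.5, -0.5], [4.0, 7.8, -0.6], [1.9, 8.6, -0.6], [-0.4, 8.8, -0.6], [-2.7, 8.4, -0.6], [-4.9, 7.3, -0.5]]
[[-6.5, 5.9, -0.5], [-7.9, 3.9, -0.5], [-8.7, 1.8, -0.4], [-8.8, -0.5, -0.3], [-8.4, -2.9, -0.3], [-7.4, -4.9, -0.3], [-5.9, -6.7, -0.2], [-4.1, -8.0, -0.2]]
[[-1.8, -8.7, -0.2], [0.5, -9.0, -0.2], [2.8, -8.5, -0.2], [4.8, -7.5, -0.2], [6.7, -6.0, -0.3], [7.9, -4.1, -0.3], [8.7, -2.0, -0.3], [8.9, 0.4, -0.4]]
[[8.5, 2.7, -0.3], [7.4, 4.7, -0.4], [6.0, 6.5, -0.4], [4.1, 7.9, -0.4], [1.8, 8.6, -0.4], [-0.4, 8.7, -0.3], [-2.7, 8.4, -0.3], [-4.8, 7.4, -0.3]]
```

```bash
python3 -m pendant '[[[8.5,2.7,-0.2,0,0],[7.4,4.7,-0.4,0,0],[6,6.5,-0.5,0,0],[4,7.8,-0.6,0,0]]]'; python3 -m pendant '[[[1.9,8.6,-0.6,0,0],[-0.4,8.8,-0.6,0,0],[-2.7,8.4,-0.6,0,0],[-4.9,7.3,-0.5,0,0]]]'
```

```text
time_s: 8.98
eef_pos: [0.6353, 0.059, 0.113]
eef_rot: [0.001, 0.595, 0.804, 0.001]
wrist_force: [-2.0, -1.0, 14.4]
opening: 0.183
time_s: 9.48
eef_pos: [0.6295, 0.0923, 0.1109]
eef_rot: [0.002, 0.595, 0.804, 0.001]
wrist_force: [-0.6, -2.6, 15.4]
opening: 0.183
```

Radial forces are small, so the circle fits. I continue.

```bash
python3 -m pendant '[[[-6.5,5.9,-0.4,0,0],[-7.9,3.9,-0.4,0,0],[-8.7,1.8,-0.4,0,0],[-8.8,-0.5,-0.3,0,0],[-8.4,-2.9,-0.3,0,0],[-7.4,-4.9,-0.3,0,0],[-5.9,-6.7,-0.2,0,0],[-4.1,-8,-0.2,0,0]]]'; python3 -m pendant '[[[-1.8,-8.7,-0.2,0,0],[0.5,-9,-0.2,0,0],[2.8,-8.5,-0.2,0,0],[4.8,-7.5,-0.2,0,0],[0,0,0,0,0]]]'
python3 - <<'E'
from h import *
for cam in("wrist","top","side"):
  c=imaging.camera(cam); save(c,cam+"4.png")
  for t in("wheel_axis","crank_top","level_mid","bubble_mid"): print(cam,t,find(cam,t,c))
E
```

```text
time_s: 10.48
eef_pos: [0.5717, 0.0813, 0.1082]
eef_rot: [0.001, 0.594, 0.804, 0.002]
wrist_force: [1.9, 1.8, 13.9]
opening: 0.182
time_s: 11.1
eef_pos: [0.5782, 0.0466, 0.1073]
eef_rot: [0.001, 0.595, 0.804, 0.001]
wrist_force: [1.2, -0.8, 13.9]
opening: 0.18
wrist wheel_axis []
wrist crank_top [([0.5835, 0.0454, 0.1383], 0.87)]
wrist level_mid [([0.5786, 0.0459, 0.0923], 0.52)]
wrist bubble_mid []
top wheel_axis []
top crank_top []
top level_mid [([0.5553, 0.2173, 0.0934], 0.75)]
top bubble_mid [([0.5607, 0.2116, 0.0924], 0.56)]
side wheel_axis [([0.6002, 0.0675, 0.1009], 0.7)]
side crank_top [([0.5772, 0.0495, 0.137], 0.67)]
side level_mid [([0.5515, 0.213, 0.0932], 0.87)]
side bubble_mid [([0.6054, 0.0659, 0.1008], 0.73), ([0.5617, 0.2141, 0.0938], 0.5)]
```

```bash
python3 - <<'E'
import cv2
a=cv2.imread("pics/side4.png")[220:300,230:310]; b=cv2.imread("pics/top4.png")[160:220,185:285]
a=cv2.resize(a,(480,480),interpolation=cv2.INTER_CUBIC); b=cv2.resize(b,(800,480),interpolation=cv2.INTER_CUBIC)[:,160:480]
cv2.imwrite("pics/c4.png",cv2.hconcat([a,b]))
E
```

```text
(no output)
```

View pics/c4.png

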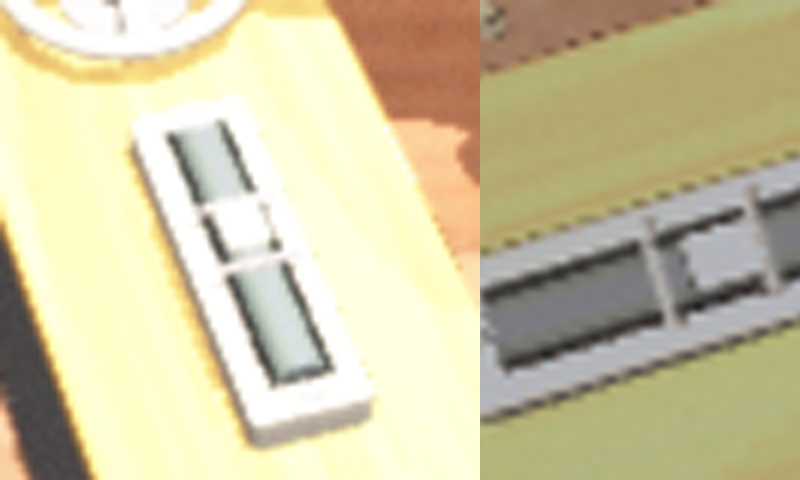

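The c4 crop, taken from top4, shows the marks at x≈665 and 764 and the bubble from 692 to about 770. That puts the bubble about 4.3 mm high, so about 2.3 rad remains, which matches the plan. I wind nine more rows.

```bash
python3 -m pendant '[[[6.7,-6,-0.3,0,0],[7.9,-4.1,-0.3,0,0],[8.7,-2,-0.3,0,0],[8.9,0.4,-0.4,0,0],[8.5,2.7,-0.3,0,0]]]'; python3 -m pendant '[[[7.4,4.7,-0.4,0,0],[6,6.5,-0.4,0,0],[4.1,7.9,-0.4,0,0],[1.8,8.6,-0.4,0,0],[0,0,0,0,0],[0,0,0,0,0]]]'
python3 - <<'E'
from h import *
for cam in("top","side"):
  c=imaging.camera(cam); save(c,cam+"5.png")
  for t in("wheel_axis","crank_top","level_mid","bubble_mid"): print(cam,t,find(cam,t,c))
a=cv2.imread("pics/side5.png")[220:300,230:310]; b=cv2.imread("pics/top5.png")[160:220,185:285]
a=cv2.resize(a,(480,480),interpolation=cv2.INTER_CUBIC); b=cv2.resize(b,(800,480),interpolation=cv2.INTER_CUBIC)[:,160:480]
cv2.imwrite("pics/c5.png",cv2.hconcat([a,b]))
E
```

```text
time_s: 12.48
eef_pos: [0.6183, 0.0378, 0.1056]
eef_rot: [0.001, 0.595, 0.804, 0.001]
wrist_force: [-1.4, -0.3, 14.5]
opening: 0.18
time_s: 13.22
eef_pos: [0.638, 0.0666, 0.1042]
eef_rot: [0.001, 0.594, 0.804, 0.002]
wrist_force: [0.9, 2.8, 13.3]
opening: 0.184
top wheel_axis [([0.6049, 0.0635, 0.0993], 0.75)]
top crank_top [([0.5549, 0.2156, 0.0909], 0.48)]
top level_mid [([0.5586, 0.2156, 0.0908], 0.86)]
top bubble_mid [([0.5609, 0.2137, 0.0907], 0.45)]
side wheel_axis [([0.6004, 0.0654, 0.0983], 0.94)]
side crank_top [([0.6398, 0.0693, 0.1325], 0.41)]
side level_mid [([0.5559, 0.2149, 0.0914], 0.69)]
side bubble_mid [([0.5608, 0.2152, 0.0921], 0.46)]
```

View pics/c5.png

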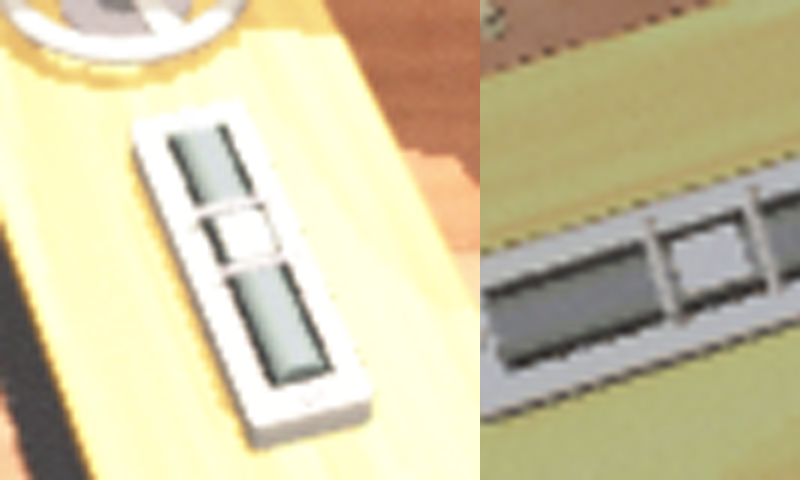

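In c5 the bubble spans 672 to 750 px between the marks at 665 and 764. That is centred to about -1 mm, and the side view agrees. I check that it is settled before handing in.

```bash
python3 -m pendant '[[[0,0,0,0,0],[0,0,0,0,0],[0,0,0,0,0],[0,0,0,0,0],[0,0,0,0,0],[0,0,0,0,0]]]'; python3 - <<'E'
from h import *
c=imaging.camera("top"); save(c,"top6.png")
d=np.abs(c["img"].astype(int)-cv2.imread("pics/top5.png")[...,::-1])[170:215,190:275]; print("change at level since top5",d.max(),d.mean())
# brightness along the level's axis, in the frame of the crop
g=cv2.cvtColor(c["img"],cv2.COLOR_RGB2GRAY).astype(np.float32)
t=np.linspace(-10,10,41); P=np.array([185+(160+714)/8,160+257/8-0.0]); u=np.array([.956,-.27])
print([int(np.mean([cv2.remap(g,np.float32([[P[0]+s*u[0]+k*.27]]),np.float32([[P[1]+s*u[1]+k*.956]]),1)[0,0] for k in(-1,0,1)])) for s in t])
E
```

```text
time_s: 14.48
eef_pos: [0.638, 0.0666, 0.1043]
eef_rot: [0.001, 0.594, 0.804, 0.002]
wrist_force: [1.2, 2.2, 12.9]
opening: 0.181
change at level since top5 34 1.4703267973856209
[58, 58, 58, 59, 58, 57, 57, 58, 58, 59, 64, 68, 68, 67, 67, 67, 65, 62, 61, 61, 60, 58, 61, 63, 63, 63, 62, 62, 63, 64, 65, 65, 64, 63, 63, 64, 64, 65, 67, 68, 67]
```

```bash
python3 - <<'E'
import cv2,numpy as np
g=cv2.imread("pics/top6.png",0).astype(np.float32)
P=np.array([185+(714.5-320)/8-.5,160+255/8-.5]); u=np.array([.956,-.27])
for s in np.arange(-9,9.1,.5): print(round(s,1),int(np.mean([cv2.remap(g,np.float32([[P[0]+s*u[0]+k*.27]]),np.float32([[P[1]+s*u[1]+k*.956]]),1)[0,0] for k in(-1,0,1)])),end=' | ')
E
```

```text
-9.0 125 | -8.5 136 | -8.0 153 | -7.5 164 | -7.0 161 | -6.5 144 | -6.0 131 | -5.5 135 | -5.0 152 | -4.5 168 | -4.0 176 | -3.5 179 | -3.0 180 | -2.5 179 | -2.0 179 | -1.5 179 | -1.0 180 | -0.5 180 | 0.0 180 | 0.5 181 | 1.0 181 | 1.5 180 | 2.0 180 | 2.5 180 | 3.0 177 | 3.5 162 | 4.0 141 | 4.5 132 | 5.0 141 | 5.5 155 | 6.0 161 | 6.5 157 | 7.0 143 | 7.5 132 | 8.0 126 | 8.5 123 | 9.0 122 |
```

The profile puts the marks at -7.3 and +6.05 px (middle -0.63). The bubble edges are at about -5.0 and +3.75 px (middle -0.62), so it is centred to a few tenths of a millimetre.

```bash
python3 -c "
from bench import order,monitor
print(order.hand_in()); o=monitor.get_obs(); print(o['time_s'],o['wrist_force'],o['opening'])"
```

```text
the job is handed in; nothing more can be done
None
the job is handed in; nothing more can be done
```

The job is handed in at about 14.5 s on the robot's clock, with the arm still gripping the handle and pressing the board down. The hand-in reports no verdict.

- **Pressing:** I gripped the crank handle from above and pressed until the foot seated. The height stalled at 0.115 m while the force rose to 16 N, and the bubble was still about 14 mm towards the high end.
- **Winding:** I wound the handwheel about 435° anticlockwise with about 14 N of downward push throughout.
- **Last checks:** In the top view the bubble was centred to a few tenths of a millimetre by edge profile; my reading of the picture by eye had said about -1 mm. The push was 12.9 N, more than the 8 N needed when level. The grip was still on the handle, and the tool's position had not changed over 0.75 s with no move commanded.
- **Not checked:** The foot's contact was judged only from the push force, because the cameras could not see the foot. The bowl, jar and stilt were never approached, but I did not measure them again at the end.
- **Network errors:** The networks' bubble positions scattered by a few millimetres, with some outright misdetections, so I relied on the pictures for the final bubble position.

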